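# Lever up the steel cover of a parts well

### The arm

A 6-joint arm with a two-finger parallel gripper is mounted at the origin on the work surface; the furniture and walls round the work are solid. World frame = base frame: x ahead of the robot, y to its left, z up, the work surface at z = 0. Lengths are in m, angles in rad, forces in N, time in s.
With the tool pointing down it reaches from about 0.35 to 0.85 m from the base axis. Payload 8.1 kg.
Tool frame: the origin (TCP) lies midway between the tips of the shut fingers; the grasp point (between the pads) lies robot.grip_depth behind it (robot.grip_depth is the distance from the TCP to the grasp point, in m); z points along the fingers, y is the line along which they close (so a half turn about z gives the same grasp; the last joint's range is limited). The gripper opens to 93 mm and grips with 3 to 60 N. Pads are 15 mm wide; open, the fingers measure 128 mm over their backs; the gripper's body (75 mm by 188 mm) begins 65 mm behind the grasp point.
Start: joints at [-1.252, 0.13, 1.488, -0, 1.523, -0.085], TCP at [0.236, -0.552, 0.184] pointing down, gripper open.
Joint ranges: [-2.96, 2.96], [-0.89, 2.26], [0.02, 2.5], [-1.34, 4.48], [0, 2.73], [-2.66, 2.66]. Speed limits (rad/s): [2.39, 2.39, 2.79, 3.14, 3.14, 3.14].

### API

Orientations are given as a rotation vector (axis times angle).
In Python, from plant import robot gives the robot as it stands.
- The arm moves only by the tool carry_out, never from a script. Its argument "rows" is a list of rows, each a list of 6 numbers: the shift along the tool's x, y, z in m, then the turn, a rotation vector about the tool's x, y, z in degrees. A call has 1 to 12 rows; each row is the pose to reach, as a shift and turn from the pose commanded when the call began, along the tool's axes at that moment; what a row does not reach only later rows make up. A row lasts 1/8 s, in which the tool goes at most 62.5 mm and 10.7 degrees, less where a joint would pass 70% of its speed; a pose out of reach is approached as far as the arm can. A call with a gripper value outside its range is refused whole. "jaw" is the closure in counts, from 0 (fully open) to 255 (shut), set as the call begins (left out, the last holds). The fingers move at their own pace and stop on an object; "force" is the grip in N (left out, the last holds). Time passes only in rows, so rows that repeat a pose let the fingers close. It gives the time, the measured TCP pose, the force, the opening and the grip force at its end, in the units of the state.
- robot.read_state(): the state, without advancing time (a new reading comes with each control period).
- robot.read_camera(name): name is "side" or "top" or "wrist"; returns the picture (480x640x3 uint8, red, green, blue); there is no depth.
- robot.camera_model(name): a dict with "fx", "fy", "cx", "cy" (pixels), "dist" ([k1, k2, p1, p2, k3] as OpenCV has them; the pictures are not rectified), "R" (3x3) and "t" (3): a world point X has camera coordinates R X + t; the wrist camera has in their place "mount" (4x4, takes a point from camera to tool coordinates, whose origin is the TCP and whose axes are the flange's). Camera axes: x right, y down, z forward; pixel columns grow to the right and rows downward; lengths in m; the calibration is good to about 2 mm. A picture is of the moment at which its call begins: read the wrist's pose just before it. camera_model takes no time and is no camera call.
- robot.close_job(): hands the job in; it is judged then, once.
Trained networks look in the newest picture that a camera, given by its name, has taken for a name from the list of things; names that differ only in an ending like _2 or _b are one class to them, and where a whole thing is asked for, a point or a joint stands for the part that bears it (a point fixed in the world has none). Each returns a list of dicts, best first, with "conf" (0 to 1); they miss things now and then, are a little off and sometimes report something else, mostly with a low value. They report only what shows in the picture. A call takes as long as a camera call.
- robot.outline_of(camera, target): "pixels" (480x640 bool, what is visible of it) and "pixel" ([column, row] in pixels, amid what is visible of it).
The state is a dict: "t": time; "q": joint angles; "dq": joint speeds; "joint_torque": joint torques, N m; "tool_pos": TCP position; "orientation": TCP orientation; "force": force on the tool from outside, world axes, zero at the start; "wrist_torque": the same for the moment, N m; "opening": finger opening in m; "gripper_force": force on a finger pad.
Only numpy, scipy, OpenCV 4.12 (cv2) and the standard library are available. Lean on these libraries where they do the work, as an engineer would, in place of code of your own. Each camera call takes 0.05 s, during which the arm holds its last target. There are 200 camera calls.

### The job

Push the orange tab to slide the safety stop fully out from under the lever, then press the red pad at the lever's long end all the way down, so that its short end raises the heavy steel cover of the parts well, and finish while still holding the pad down with the cover raised. Only push and press: do not lift the lever out of its notches, do not touch the cover, and leave all the loose things standing round about where they are.

Things in the scene. Friction and masses are not known exactly. Their poses are not given: they have to be found in the camera images.
- fixture: fixed fixture: grey base plates 6 mm thick with two notched aluminium cheeks (68 mm high), a stop slide and a blue parts well. Origin on the bench top directly below the lever's pin; -x points along the lever to its long end, +x to the well (x 103 to 212 mm) and cover, y across the lever. Base plates reach from x = -126 to 222 mm; beyond -126 only the bench lies under the long end.
- lever_pad (a point): centre of the top of the round red pad (36 mm across) at the long end of the lever, 190 mm from the pin; the lever (24 mm wide) ends at 208 mm. At rest the pad top is about 111 mm above the bench; all the way down, with the bar's end on the bench, about 21 mm, in the same place from above within 8 mm. Pressing it takes 3 to 8 N; let go, it swings back up. It tilts from 0.23 to -0.24 rad.
- lever_pin (a point): centre of the brass cross pin of the loose steel lever, about which it tips; the pin rests in the open notches of the cheeks, 55 mm above the bench, and should stay there.
- cover (a joint): hinge of the heavy steel cover (130 x 140 mm, about 2.6 kg, yellow stripe along its lip), rad: 0 = shut on the well, grows as the lip rises. The lever's short end (90 mm from the pin) lies under the lip. With the lever fully down it reads about 0.34; it falls shut if the lever is let go.
- stop (a joint): travel of the safety stop, m: 0 = its dark block (67 mm high) is under the lever and blocks it, 0.05 = pushed home to its end stop, block clear. It slides along the fixture's -y; about 2 to 3 N move it and it stays where it is left.
- stop_tab (a point): centre of the outer face of the upright orange push tab of the safety stop: 30 mm wide along the lever, 44 mm high (top 53 mm above the bench), this point 30 mm above the bench. At travel 0 it stands 100 mm from the pin towards the long end and 117 mm to the fixture's +y side of the lever. Push it along the fixture's -y. A tall fixed pillar stands at x 0.38 to 0.42, y -0.105 to -0.025 m.
- transformer: small transformer, 30 x 40 x 28 mm, standing in the well under the cover; leave it. Origin at the centre of its underside.
- spool: white spool of solder wire, 60 x 65 x 34 mm; leave it. Origin at the centre of its underside.
- capacitor: black upright capacitor, 25 mm diameter, 40 mm high; leave it. Origin at the centre of its underside.
- meter: yellow and grey handheld multimeter lying on the bench, 150 mm long (its x), 76 mm wide, 45 mm high; leave it. Origin at the centre of its underside.

How it is judged:
On the way, in this order (a step that is already met when the one before it is completed fails the run):
1. the safety stop is pushed clear of the lever, the cover still shut (value of joint stop above 0.04 m and value of joint cover below 0.08 rad), for 0.1 s.
2. the fingers press the lever and it raises the cover (value of joint cover above 0.27 rad and contact force between the fingers and lever above 1 N), for 0.3 s.
At the end, for the whole second after the job is handed in: The fingers press the lever with more than 1 N and so hold the cover still, raised by at least 0.27 rad (0.34 is fully down); the safety stop is out by at least 40 of its 50 mm (all of step 2 and velocity of joint cover between -0.1 and 0.1 rad/s and value of joint stop above 0.04 m); the arm keeps its last pose, push and grip.
It fails at once if the lever is lifted or knocked out of its notches (distance of lever_pin from where it was at the start of the episode above 0.008 m).
It fails at once if the robot touches the cover (contact force between any of the arm, the fingers and cover above 1 N).
It fails at once if a bystander is disturbed (distance of any of transformer, spool, capacitor, meter from where it was at the start of the episode above 0.025 m).
It also fails if it takes over 51 s, if anything falls off the work surface, if the arm or the gripper's body presses on something with over 40 N, if the wrist force passes 120 N, or if a joint passes its speed limit or range.

## Working session

There is one attempt and no reset: what is moved stays moved. The work goes in short steps, Python scripts to look and compute and a tool call to move; the robot and the scene stay as the last step left them, time stands still between calls to the robot, and variables do not carry over. Pictures are saved under pics/ and viewed, at most 13 in all, crops included, and the job is handed in when it is done.

Besides the shell and the picture viewer there is one more tool, called after "Call:" by a JSON object that holds its "name" and its "arguments", one argument or row to a line. carry_out: Moves the arm, as the interface text tells. Its arguments: {"type":"object","properties":{"rows":{"type":"array"},"jaw":{"type":"number"},"force":{"type":"number"}},"required":["rows"]}

```bash
mkdir -p pics; cat > h.py <<'E'
import numpy as np,cv2
from scipy.spatial.transform import Rotation as Ro
from plant import robot
def ray(cam,px,z,m=None):
    m=m or robot.camera_model(cam)
    K=np.array([[m['fx'],0,m['cx']],[0,m['fy'],m['cy']],[0,0,1.]])
    n=cv2.undistortPoints(np.array([[px]],float),K,np.array(m['dist'],float)).ravel()
    R=np.array(m['R']);t=np.array(m['t']).ravel()
    d=R.T@np.r_[n,1];c=-R.T@t
    return c+d*(z-c[2])/d[2]
def proj(cam,X):
    m=robot.camera_model(cam)
    K=np.array([[m['fx'],0,m['cx']],[0,m['fy'],m['cy']],[0,0,1.]])
    return cv2.projectPoints(np.array(X,float).reshape(-1,1,3),cv2.Rodrigues(np.array(m['R']))[0],np.array(m['t'],float).reshape(3,1),K,np.array(m['dist'],float))[0].reshape(-1,2)
E
python3 - <<'E'
from h import *
s=robot.read_state();print(s['t'],s['tool_pos'],s['orientation'],robot.grip_depth)
for c in('top','side'):
    im=robot.read_camera(c);cv2.imwrite(f'pics/{c}0.png',im[:,:,::-1])
    for n in('lever_pad','stop_tab','cover','lever_pin','spool','capacitor','meter'):
        for o in robot.outline_of(c,n)[:1]: 
            z={'lever_pad':.111,'stop_tab':.03,'cover':.08,'lever_pin':.055}.get(n,.03)
            print(c,n,o['conf'],o['pixel'],o['pixels'].sum(),ray(c,o['pixel'],z).round(3))
E
```

```text
0.0 [ 0.23559235 -0.55111798  0.18288692] [-3.07596158e+00 -6.29666342e-01  2.98449854e-04] 0.0188
top lever_pad 0.68 [415.1, 251.6] 1791 [ 0.565 -0.338  0.111]
top stop_tab 0.69 [414.5, 287.3] 567 [ 0.497 -0.351  0.03 ]
top cover 0.65 [319.3, 216.0] 4154 [ 0.641 -0.15   0.08 ]
top lever_pin 0.96 [415.6, 251.3] 1826 [ 0.571 -0.35   0.055]
top spool 0.82 [274.4, 277.6] 656 [ 0.518 -0.055  0.03 ]
top capacitor 0.43 [395.0, 193.2] 141 [ 0.7   -0.314  0.03 ]
top meter 0.63 [206.3, 210.4] 2436 [0.663 0.093 0.03 ]
side lever_pad 0.81 [335.7, 217.7] 1102 [ 0.563 -0.249  0.111]
side stop_tab 0.66 [247.8, 391.3] 5605 [0.671 0.117 0.03 ]
side cover 0.56 [283.6, 276.8] 3551 [ 0.643 -0.091  0.08 ]
side lever_pin 0.82 [329.3, 218.6] 1173 [ 0.578 -0.356  0.055]
side spool 0.61 [360.7, 320.9] 1175 [ 0.516 -0.046  0.03 ]
side capacitor 0.76 [271.0, 238.1] 189 [ 0.695 -0.31   0.03 ]
side meter 0.76 [248.8, 387.7] 5550 [0.67  0.111 0.03 ]
```

View pics/top0.png

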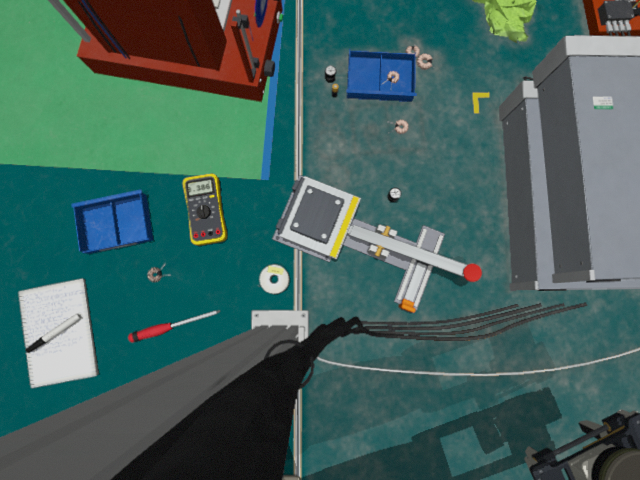

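View pics/side0.png

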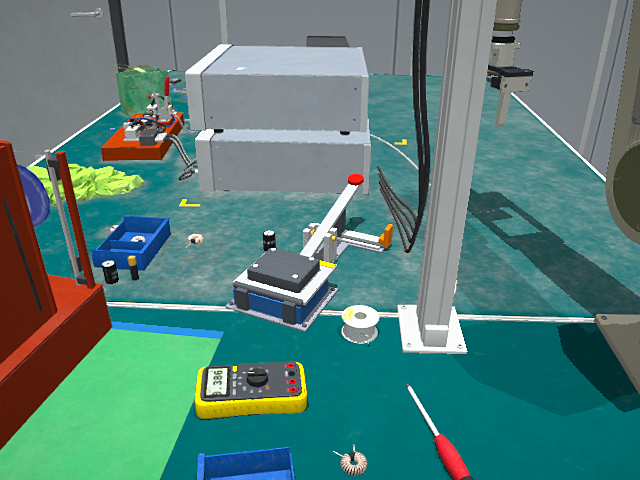

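The top view shows the red pad at about (473,272), the orange tab at (409,306), the brass pin ends at (384,231) and (376,249), and the cover at (318,217). In the side view the pad is at (356,180) and the tab at (387,236). Some cables lie on the robot side of the tab. Next I locate the pad and tab by colour.

```bash
python3 - <<'E'
from h import *
def blob(c,lo,hi,roi):
    im=cv2.imread(f'pics/{c}0.png');h=cv2.cvtColor(im,cv2.COLOR_BGR2HSV)
    m=cv2.inRange(h,lo,hi);k=np.zeros_like(m);x0,x1,y0,y1=roi;k[y0:y1,x0:x1]=m[y0:y1,x0:x1]
    p=np.argwhere(k)[:,::-1];return p.mean(0),len(p),p.min(0),p.max(0)
for c,r1,r2 in(('top',(440,500,250,295),(385,430,290,325)),('side',(335,375,165,195),(375,400,215,255))):
    a=blob(c,(0,150,80),(6,255,255),r1);b=blob(c,(8,150,80),(20,255,255),r2)
    print(c,'pad',a,ray(c,a[0],.111).round(4));print(c,'tab',b,ray(c,b[0],.045 if c=='top' else .031).round(4))
# fixture pose fit: pad, tab, pins, cover corners from top
from scipy.optimize import least_squares
pt=blob('top',(0,150,80),(6,255,255),(440,500,250,295))[0]
ps=blob('side',(0,150,80),(6,255,255),(335,375,165,195))[0]
tt=blob('top',(8,150,80),(20,255,255),(385,430,290,325))[0]
def F(v):
    x,y,a=v;R=np.array([[np.cos(a),-np.sin(a)],[np.sin(a),np.cos(a)]])
    w=lambda fx,fy,z:np.r_[R@[fx,fy]+[x,y],z]
    return w
def res(v):
    w=F(v)
    return np.r_[proj('top',w(-.189,0,.109))[0]-pt,(proj('side',w(-.189,0,.107))[0]-ps),(proj('top',w(-.1,.115,.047))[0]-tt)]
s=least_squares(res,[.6,-.28,1.3]);print(s.x,s.fun.round(1));w=F(s.x)
for n,p in dict(pad=(-.19,0,.111),paddown=(-.19,0,.021),tab=(-.1,.117,.03),well1=(.222,.0,.0),cable=(-.1,.15,0)).items():print(n,w(*p).round(4),proj('top',w(*p)).round(0),proj('side',w(*p)).round(0))
print('pins top',proj('top',[w(0,.02,.055),w(0,-.02,.055)]).round(0))
print(proj('top',[w(-.1,.117,.053),w(-.085,.117,.053),w(-.115,.117,.053)]))
print('cable', [ray('top',p,0).round(3) for p in((350,325),(400,330),(490,320),(440,320))],[ray('side',p,0).round(3) for p in((408,250),(380,170))])
print('box',[ray('top',p,0.).round(3) for p in((512,288),(502,100))],[ray('top',p,.15).round(3) for p in((512,288),(556,280))])
c=np.array(robot.camera_model('top')['R']);print('topcam',-c.T@np.array(robot.camera_model('top')['t']).ravel())
im=cv2.imread('pics/top0.png')[200:350,340:540];cv2.imwrite('pics/crop.png',cv2.resize(im,None,fx=4,fy=4,interpolation=2))
E
```

```text
top pad (array([472.07692308, 272.32793522]), 247, array([464, 264]), array([481, 281])) [ 0.5238 -0.4492  0.111 ]
top tab (array([406.95588235, 305.38235294]), 136, array([399, 299]), array([414, 311])) [ 0.4596 -0.3311  0.045 ]
side pad (array([355.23809524, 178.78911565]), 147, array([348, 173]), array([363, 184])) [ 0.5256 -0.4404  0.111 ]
side tab (array([386.22905028, 237.05586592]), 179, array([379, 224]), array([392, 247])) [ 0.4597 -0.3273  0.031 ]
[ 0.60270854 -0.28120612  1.1521353 ] [ 2.  -1.  -0.2 -0.7 -2.3  1.3]
pad [ 0.5255 -0.4548  0.111 ] [[475. 271.]] [[355. 176.]]
paddown [ 0.5255 -0.4548  0.021 ] [[462. 274.]] [[354. 213.]]
tab [ 0.4552 -0.325   0.03  ] [[403. 307.]] [[388. 238.]]
well1 [ 0.693  -0.0784  0.    ] [[287. 199.]] [[255. 320.]]
cable [ 0.425  -0.3116  0.    ] [[395. 321.]] [[403. 254.]]
pins top [[379. 245.]
 [386. 228.]]
[[404.75557276 307.62491468]
 [398.04018686 304.66721686]
 [411.47290665 310.58224579]]
cable [array([ 0.418, -0.216,  0.   ]), array([ 0.407, -0.323,  0.   ]), array([ 0.426, -0.52 ,  0.   ]), array([ 0.427, -0.41 ,  0.   ])] [array([ 0.412, -0.331,  0.   ]), array([ 0.449, -0.78 ,  0.   ])]
box [array([ 0.495, -0.572,  0.   ]), array([ 0.928, -0.575,  0.   ])] [array([ 0.492, -0.512,  0.15 ]), array([ 0.506, -0.598,  0.15 ])]
topcam [ 0.47404341 -0.1508096   1.05175521]
```

View pics/crop.png

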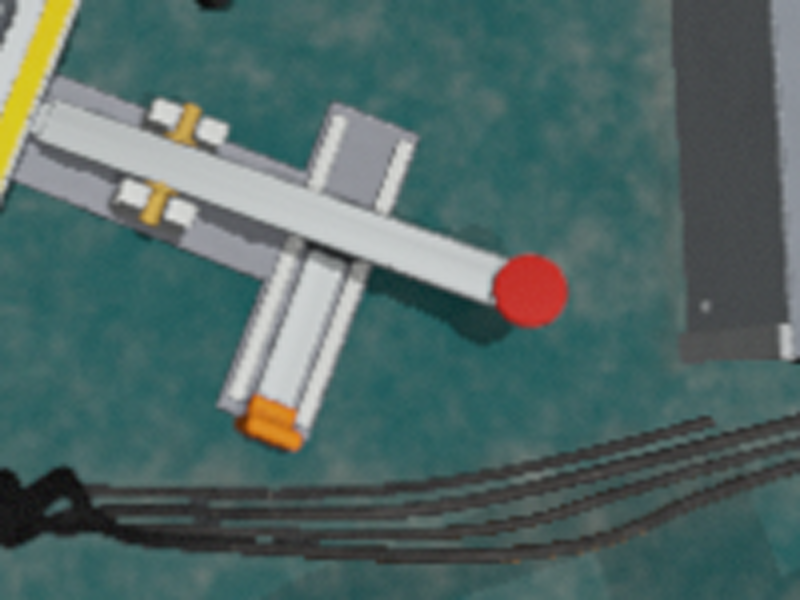

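```bash
cat > fit.py <<'E'
from h import *
from scipy.optimize import least_squares
def W(v):
    c,s=np.cos(v[2]),np.sin(v[2]);return lambda fx,fy,z:np.array([v[0]+c*fx-s*fy,v[1]+s*fx+c*fy,z])
def res(v):
    w=W(v);pin=.5*(proj('top',w(0,.02,.055))+proj('top',w(0,-.02,.055)))[0]
    return np.r_[proj('top',w(-.189,0,.109))[0]-[472.5,272.5],pin-[383,240.6],
      proj('top',w(-.1,.114,.05))[0]-[407.5,306],.5*(proj('side',w(-.189,0,.107))[0]-[355.5,179]),.5*(proj('side',w(-.1,.115,.031))[0]-[386.2,237])]
s=least_squares(res,[.6,-.28,1.2],loss='soft_l1');w=W(s.x)
if __name__=='__main__':
    print(s.x,s.fun.round(1))
    for n,p in dict(pad=(-.19,0,.111),paddown=(-.19,0,.021),tab=(-.1,.117,.03),tabend=(-.1,.067,.03),pin=(0,0,.055)).items():print(n,w(*p).round(4),proj('top',w(*p)).round(0),proj('side',w(*p)).round(0))
    st=robot.read_state();R=Ro.from_rotvec(st['orientation']).as_matrix();print(R.round(3))
E
python3 fit.py
```

```text
[ 0.59787168 -0.28160303  1.1722494 ] [ 2.6 -0.5 -0.5 -2.1 -0.8  2.2  0.  -0.6  1.6 -0.1]
pad [ 0.5241 -0.4567  0.111 ] [[476. 272.]] [[356. 176.]]
paddown [ 0.5241 -0.4567  0.021 ] [[463. 274.]] [[354. 213.]]
tab [ 0.4512 -0.3284  0.03  ] [[404. 309.]] [[390. 237.]]
tabend [ 0.4973 -0.3478  0.03  ] [[413. 287.]] [[368. 232.]]
pin [ 0.5979 -0.2816  0.055 ] [[383. 239.]] [[318. 235.]]
[[ 0.92   0.393  0.   ]
 [ 0.393 -0.92  -0.   ]
 [-0.     0.    -1.   ]]
```

```bash
cat > go.py <<'E'
from fit import *
import sys
def go(*ps):
    st=robot.read_state();R=Ro.from_rotvec(st['orientation']).as_matrix();p=np.array(st['tool_pos'])
    print(st['t'],p.round(4),st['force'],'yaw',np.degrees(np.arctan2(R[1,0],R[0,0])).round(1),'tilt',R[:,2].round(3))
    for q in ps:print(np.round(q,4),(R.T@(q-p)).round(4))
E
python3 -c "
from go import *
go(w(-.1,.152,.18),w(-.1,.152,.036))"
```

```text
0.8 [ 0.2358 -0.5518  0.184 ] [ 0.49334811  0.61494854 -0.09219332] yaw 23.1 tilt [ 0. -0. -1.]
[ 0.419  -0.3148  0.18  ] [ 0.2616 -0.146   0.004 ]
[ 0.419  -0.3148  0.036 ] [ 0.2616 -0.146   0.148 ]
```

Call:
{"name": "carry_out", "arguments": {
  "rows": [
    [0.05, -0.03, 0, 0, 0, 9],
    [0.1, -0.06, 0, 0, 0, 18],
    [0.16, -0.09, 0, 0, 0, 28],
    [0.21, -0.12, 0, 0, 0, 37],
    [0.262, -0.146, 0.004, 0, 0, 46],
    [0.262, -0.146, 0.004, 0, 0, 46],
    [0.262, -0.146, 0.04, 0, 0, 46],
    [0.262, -0.146, 0.08, 0, 0, 46],
    [0.262, -0.146, 0.08, 0, 0, 46],
    [0.262, -0.146, 0.08, 0, 0, 46]
  ],
  "jaw": 255,
  "force": 20
}}

```text
t: 2.05
tool_pos: [0.4194, -0.3157, 0.1055]
orientation: [3.078, -0.622, 0.002]
force: [0.5, 1.0, 0.2]
opening: 0.0008
gripper_force: 0.0
```

```bash
python3 -c "
from go import *
go(w(-.1,.152,.036),w(-.1,.125,.036),w(-.1,.072,.036))
cv2.imwrite('pics/w1.png',robot.read_camera('wrist')[:,:,::-1])
im=robot.read_camera('side');cv2.imwrite('pics/s1.png',cv2.resize(im[120:320,250:510,::-1],None,fx=3,fy=3))"
```

```text
2.05 [ 0.4194 -0.3157  0.1055] [0.51065495 1.04865321 0.19906302] yaw -22.9 tilt [ 0.001 -0.001 -1.   ]
[ 0.419  -0.3148  0.036 ] [-0.0009 -0.0007  0.0695]
[ 0.4439 -0.3253  0.036 ] [ 0.0261 -0.0007  0.0695]
[ 0.4927 -0.3458  0.036 ] [ 0.0791 -0.0007  0.0696]
```

View pics/w1.png

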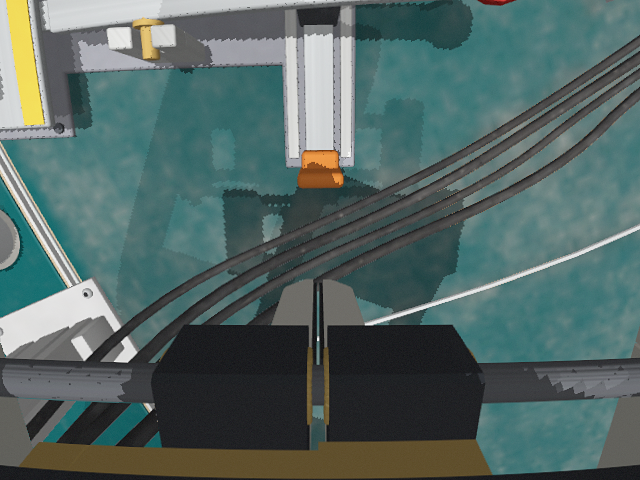

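View pics/s1.png

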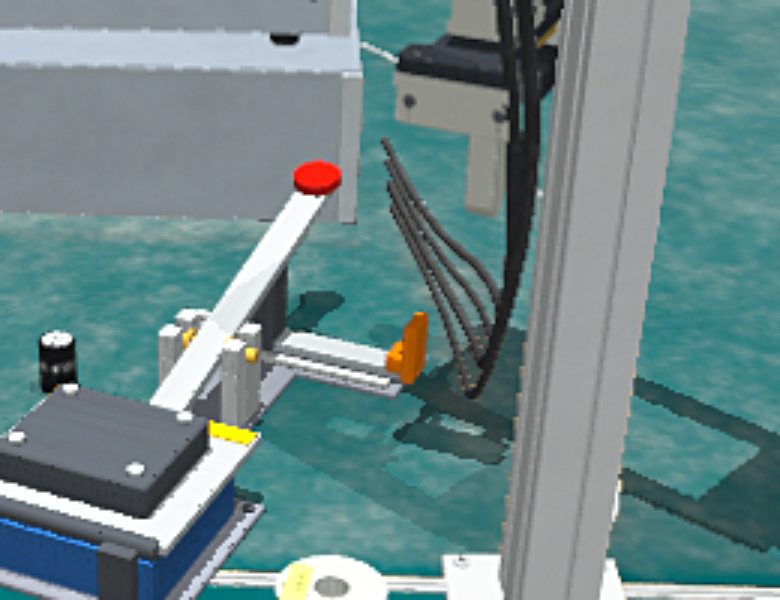

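The wrist view shows the tab centred at (321,170), in line with the fingertips at column 318. The cables lie on the bench. I'll descend and push.

Call:
{"name": "carry_out", "arguments": {
  "rows": [
    [0, 0, 0.03, 0, 0, 0],
    [0, 0, 0.068, 0, 0, 0],
    [0, 0, 0.068, 0, 0, 0],
    [0.01, 0, 0.068, 0, 0, 0],
    [0.02, 0, 0.068, 0, 0, 0],
    [0.03, 0, 0.068, 0, 0, 0],
    [0.035, 0, 0.068, 0, 0, 0],
    [0.035, 0, 0.068, 0, 0, 0]
  ]
}}

```text
t: 3.15
tool_pos: [0.4519, -0.3282, 0.036]
orientation: [-3.079, 0.622, 0.0]
force: [0.5, 0.7, -0.3]
opening: 0.0006
gripper_force: 0.0
```

Call:
{"name": "carry_out", "arguments": {
  "rows": [
    [0.008, 0, 0, 0, 0, 0],
    [0.016, 0, 0, 0, 0, 0],
    [0.024, 0, 0, 0, 0, 0],
    [0.03, 0, 0, 0, 0, 0],
    [0.03, 0, 0, 0, 0, 0]
  ]
}}

```text
t: 3.78
tool_pos: [0.4796, -0.3399, 0.0358]
orientation: [-3.079, 0.622, 0.0]
force: [-0.5, 0.2, 0.2]
opening: 0.0004
gripper_force: 0.0
```

```bash
python3 -c "
from go import *
go(w(-.1,.0745,.036))
cv2.imwrite('pics/w2.png',robot.read_camera('wrist')[:,:,::-1])"
```

```text
3.775 [ 0.4796 -0.3399  0.0358] [-0.48082879  0.17856522  0.19221255] yaw -22.9 tilt [-0.  0. -1.]
[ 0.4904 -0.3449  0.036 ] [ 0.0119  0.0003 -0.0002]
```

View pics/w2.png

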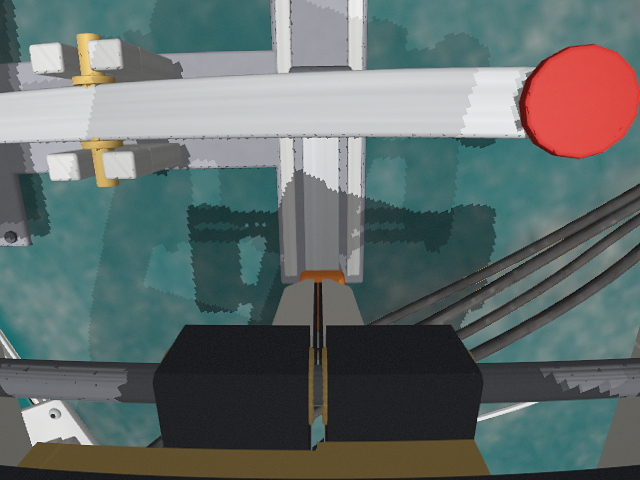

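The wrist view shows the tab ahead of the fingers at (322,277), the pad at (580,101) and the pin ends at (90,60) and (100,165). I'll use these to refine the fit.

```bash
cat >> h.py <<'E'
def wray(px,z):
    m=robot.camera_model('wrist');s=robot.read_state()
    T=np.eye(4);T[:3,:3]=Ro.from_rotvec(s['orientation']).as_matrix();T[:3,3]=s['tool_pos'];T=T@np.array(m['mount'])
    m=dict(m);m['R']=T[:3,:3].T;m['t']=-T[:3,:3].T@T[:3,3];return ray('wrist',px,z,m)
E
python3 -c "
from go import *
a=s.x[2]
def f(p):
    d=p[:2]-s.x[:2];return np.array([np.cos(a)*d[0]+np.sin(a)*d[1],-np.sin(a)*d[0]+np.cos(a)*d[1]]).round(4)
for n,px,z in (('pad',(580,101),.111),('tabinner',(322,271),.053),('pin1',(90,60),.058),('pin2',(100,165),.058),('railend',(322,283),.012),('tcp',0,0)):
    p=wray(px,z) if px else np.array(robot.read_state()['tool_pos']);print(n,p.round(4),f(p))
"
```

```text
pad [ 0.5253 -0.4485  0.111 ] [-0.182   0.0021]
tabinner [ 0.4832 -0.3438  0.053 ] [-0.1018  0.0815]
pin1 [ 0.6133 -0.2897  0.058 ] [-0.0014 -0.0174]
pin2 [ 0.5721 -0.2708  0.058 ] [-0.0001  0.028 ]
railend [ 0.4608 -0.3349  0.012 ] [-0.1023  0.1056]
tcp [ 0.4793 -0.3398  0.0358] [-0.0996  0.0867]
```

Call:
{"name": "carry_out", "arguments": {
  "rows": [
    [0.006, 0, 0, 0, 0, 0],
    [0.012, 0, 0, 0, 0, 0],
    [0.016, 0, 0, 0, 0, 0],
    [0.016, 0, 0, 0, 0, 0]
  ]
}}

```text
t: 4.32
tool_pos: [0.4943, -0.3461, 0.0359]
orientation: [3.079, -0.622, 0.0]
force: [-0.3, -0.5, 0.2]
opening: 0.0005
gripper_force: 0.0
```

Call:
{"name": "carry_out", "arguments": {
  "rows": [
    [0.003, 0, 0, 0, 0, 0],
    [0.006, 0, 0, 0, 0, 0],
    [0.006, 0, 0, 0, 0, 0]
  ]
}}

```text
t: 4.7
tool_pos: [0.4997, -0.3484, 0.036]
orientation: [3.079, -0.623, 0.0]
force: [0.2, -0.9, 0.0]
opening: 0.0004
gripper_force: 0.0
```

```bash
python3 -c "
from go import *
go(w(-.1,.0745,.036))
cv2.imwrite('pics/w3.png',robot.read_camera('wrist')[:,:,::-1])"
```

```text
4.7 [ 0.4997 -0.3484  0.036 ] [ 0.17593817 -0.9143618   0.0391585 ] yaw -22.9 tilt [ 0. -0. -1.]
[ 0.4904 -0.3449  0.036 ] [-0.0099  0.0003 -0.    ]
```

View pics/w3.png

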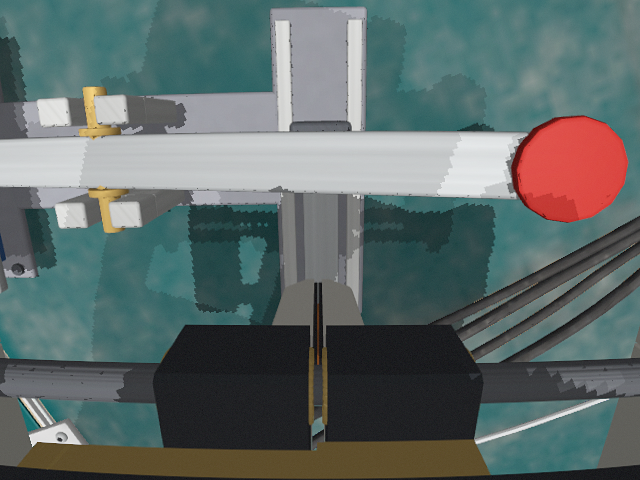

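The dark block is just emerging beyond the lever at (320,125), and the force is still low. Before pushing on, I'll measure the block's position and the true pin centre.

```bash
python3 -c "
from go import *
a=s.x[2]
def f(p):
    d=p[:2]-s.x[:2];return np.array([np.cos(a)*d[0]+np.sin(a)*d[1],-np.sin(a)*d[0]+np.cos(a)*d[1]]).round(4)
for n,px,z in (('pad',(570,168),.111),('blockfar',(320,122),.067),('pin1',(96,90),.058),('pin2',(110,229),.058),('railfar',(320,9),.012),('leverfar',(320,131),.085),('levernear',(320,193),.085),('tcp',0,0)):
    p=wray(px,z) if px else np.array(robot.read_state()['tool_pos']);print(n,p.round(4),f(p))
for r in (240,260,275,290,300):print(r,robot.read_camera('wrist')[r,316:325].tolist()) if r==300 else 0
"
```

```text
pad [ 0.5261 -0.449   0.111 ] [-0.1821  0.0012]
blockfar [ 0.5698 -0.3791  0.067 ] [-0.1008 -0.012 ]
pin1 [ 0.6216 -0.2944  0.058 ] [-0.0026 -0.0268]
pin2 [ 0.5641 -0.2679  0.058 ] [-0.0005  0.0364]
railfar [ 0.6221 -0.4014  0.012 ] [-0.101  -0.0688]
leverfar [ 0.567  -0.3778  0.085 ] [-0.1007 -0.0089]
levernear [ 0.5454 -0.3687  0.085 ] [-0.1007  0.0146]
tcp [ 0.4995 -0.3483  0.0359] [-0.0997  0.0647]
300 [[23, 22, 23], [71, 72, 74], [76, 78, 79], [32, 30, 32], [18, 17, 20], [14, 14, 17], [86, 84, 80], [111, 109, 104], [107, 106, 102]]
```

Call:
{"name": "carry_out", "arguments": {
  "rows": [
    [0.003, 0, 0, 0, 0, 0],
    [0.005, 0, 0, 0, 0, 0],
    [0.005, 0, 0, 0, 0, 0]
  ]
}}

```text
t: 5.18
tool_pos: [0.5043, -0.3504, 0.036]
orientation: [3.079, -0.623, 0.0]
force: [1.3, 0.1, 0.0]
opening: 0.0003
gripper_force: 0.0
```

```bash
python3 -c "
from go import *
go()
im=robot.read_camera('side')[150:270,280:440,::-1];a=cv2.resize(im,None,fx=4,fy=4,interpolation=2)
cv2.imwrite('pics/s4.png',a)
im=robot.read_camera('top');b=cv2.inRange(cv2.cvtColor(im,cv2.COLOR_RGB2HSV),(8,150,80),(20,255,255));p=np.argwhere(b[240:330,380:440]);print(len(p),p.mean(0) if len(p) else 0)"
```

```text
5.175 [ 0.5043 -0.3504  0.036 ] [1.31839911 0.05186447 0.04651624] yaw -22.9 tilt [ 0. -0. -1.]
1 [8. 1.]
```

View pics/s4.png

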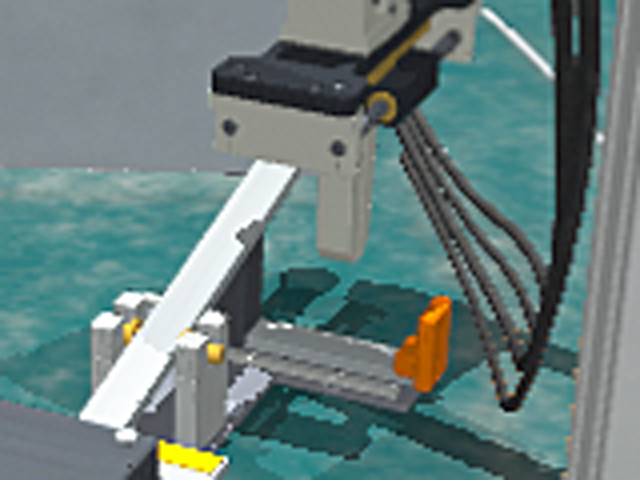

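The side view shows the tab unmoved at (388,236) and the fingertip apparently above and beyond it at (365,214). I'll compare those with the projected TCP.

```bash
python3 -c "
from go import *
st=robot.read_state();p=np.array(st['tool_pos'])
print('side tcp now',proj('side',p),'at s1',proj('side',[.4194,-.3157,.1055]),'top',proj('top',p))
for z in (.0,.06,.08,.1):print(z,proj('side',[p[0],p[1],z]))
m=robot.camera_model('wrist');M=np.array(m['mount']);print(M.round(3),m['fx'],m['cx'],m['cy'])
c=np.linalg.inv(M)@[0,0,0,1];print('tcp in wrist',c[:2]/c[2]*m['fx']+[m['cx'],m['cy']],c)
print(st['q'],st['opening'])
for n in('side','top'):
    robot.read_camera(n)
    for o in robot.outline_of(n,'stop_tab'):print(n,o['conf'],o['pixel'],o['pixels'].sum())
"
```

```text
side tcp now [[364.44872922 229.07277411]] at s1 [[409.55619377 207.29105206]] top [[414.78541229 283.87277732]]
0.0 [[363.6511927  244.06238719]]
0.06 [[364.99479535 218.75549823]]
0.08 [[365.45500467 210.0257561 ]]
0.1 [[365.92147007 201.14457924]]
[[-0.    -0.96  -0.282  0.078]
 [ 1.    -0.    -0.     0.   ]
 [ 0.    -0.282  0.96  -0.202]
 [ 0.     0.     0.     1.   ]] 397.9901979497118 317.6045153346501 235.09291453334376
tcp in wrist [317.52236907 268.26947447] [-4.44788345e-05  1.79637481e-02  2.15495388e-01  1.00000000e+00]
[-6.90759784e-01  2.80774321e-01  1.59451040e+00  1.99017927e-05
  1.26636788e+00  1.27906864e+00] 0.0006134218034266715
```

The real fingertips end about 33 mm above the reported TCP, in both the side and wrist pictures. So the fingers passed over the tab without touching it. I'll go back, allow for the offset, descend and check.

Call:
{"name": "carry_out", "arguments": {
  "rows": [
    [0, 0, -0.02, 0, 0, 0],
    [-0.03, 0, -0.02, 0, 0, 0],
    [-0.06, 0, -0.02, 0, 0, 0],
    [-0.092, 0, -0.02, 0, 0, 0],
    [-0.092, 0, 0, 0, 0, 0],
    [-0.092, 0, 0.02, 0, 0, 0],
    [-0.092, 0, 0.035, 0, 0, 0],
    [-0.092, 0, 0.035, 0, 0, 0],
    [-0.092, 0, 0.035, 0, 0, 0]
  ]
}}

```text
t: 6.6
tool_pos: [0.4199, -0.315, 0.0019]
orientation: [3.079, -0.622, 0.001]
force: [-0.7, 0.7, -0.6]
opening: 0.0004
gripper_force: 0.0
```

```bash
python3 -c "
from go import *
go()
im=robot.read_camera('side')[150:270,330:490,::-1];a=cv2.resize(im,None,fx=4,fy=4,interpolation=2)
cv2.imwrite('pics/s5.png',a)
for z in (.0,.02,.04):print(z,proj('side',[*robot.read_state()['tool_pos'][:2],z]))"
```

```text
6.6 [ 0.4199 -0.315   0.0019] [-0.73210001  0.71475143 -0.62679979] yaw -22.9 tilt [ 0.001 -0.001 -1.   ]
0.0 [[404.82080611 253.6951276 ]]
0.02 [[405.64269364 245.25184292]]
0.04 [[406.47575299 236.65711545]]
```

View pics/s5.png

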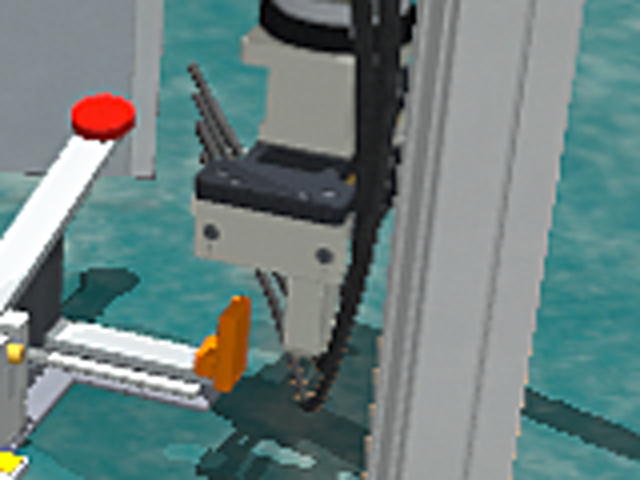

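The fingertip is now at (406,239), so z is about 0.033, beside the tab. Now I push for real.

Call:
{"name": "carry_out", "arguments": {
  "rows": [
    [0.01, 0, 0, 0, 0, 0],
    [0.02, 0, 0, 0, 0, 0],
    [0.026, 0, 0, 0, 0, 0],
    [0.032, 0, 0, 0, 0, 0],
    [0.038, 0, 0, 0, 0, 0],
    [0.044, 0, 0, 0, 0, 0],
    [0.05, 0, 0, 0, 0, 0]
  ]
}}

```text
t: 7.52
tool_pos: [0.4656, -0.3338, 0.0007]
orientation: [-3.079, 0.623, 0.001]
force: [0.0, 2.7, 1.0]
opening: 0.0004
gripper_force: 1.1
```

Call:
{"name": "carry_out", "arguments": {
  "rows": [
    [0.005, 0, 0, 0, 0, 0],
    [0.01, 0, 0, 0, 0, 0],
    [0.015, 0, 0, 0, 0, 0],
    [0.019, 0, 0, 0, 0, 0]
  ]
}}

```text
t: 8.02
tool_pos: [0.4831, -0.3414, 0.0008]
orientation: [-3.079, 0.623, 0.0]
force: [-1.8, 2.2, -0.8]
opening: 0.0009
gripper_force: 1.1
```

Contact now, about 2–3 N. I'll push on to the end stop.

Call:
{"name": "carry_out", "arguments": {
  "rows": [
    [0.004, 0, 0, 0, 0, 0],
    [0.007, 0, 0, 0, 0, 0],
    [0.007, 0, 0, 0, 0, 0]
  ]
}}

```text
t: 8.4
tool_pos: [0.4865, -0.3428, 0.0006]
orientation: [-3.077, 0.622, 0.01]
force: [-15.7, 8.2, 12.2]
opening: 0.0005
gripper_force: 8.9
```

Call:
{"name": "carry_out", "arguments": {
  "rows": [
    [0.003, 0, 0, 0, 0, 0],
    [0.003, 0, 0, 0, 0, 0]
  ]
}}

```text
t: 8.65
tool_pos: [0.4864, -0.3427, 0.0005]
orientation: [-3.076, 0.622, 0.02]
force: [-30.2, 15.1, 23.5]
opening: 0.0006
gripper_force: 16.6
```

```bash
python3 -c "
from go import *
go()
print(robot.read_state()['joint_torque'])
im=robot.read_camera('side')[150:270,280:440,::-1];a=cv2.resize(im,None,fx=4,fy=4,interpolation=2)
cv2.imwrite('pics/s6.png',a)"
```

```text
8.65 [ 0.4864 -0.3427  0.0005] [-30.23785539  15.14649793  23.46509813] yaw -22.9 tilt [-0.012  0.006 -1.   ]
[  2.81512611 -53.30375075 -52.48910308   2.55089231 -11.55234486
   0.18397008]
```

View pics/s6.png

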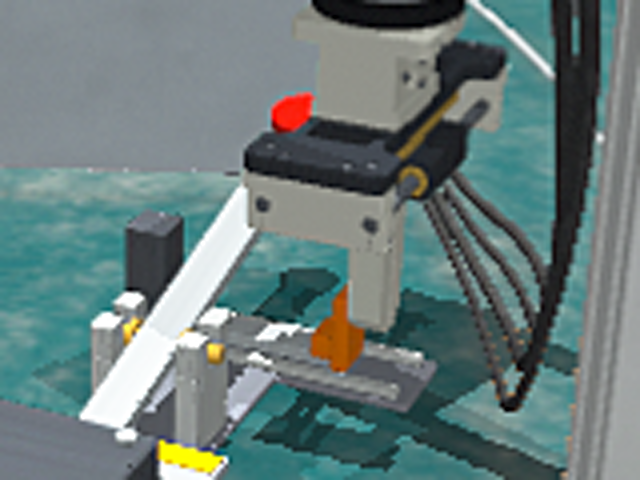

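The stop is home: the block stands clear of the lever at (155,255), and the force shot up at the end stop. I'll back off, rise, and plan the move over the pad.

Call:
{"name": "carry_out", "arguments": {
  "rows": [
    [-0.006, 0, 0, 0, 0, 0],
    [-0.03, 0, 0, 0, 0, 0],
    [-0.045, 0, -0.01, 0, 0, 0],
    [-0.045, 0, -0.06, 0, 0, 0],
    [-0.045, 0, -0.11, 0, 0, 0],
    [-0.045, 0, -0.15, 0, 0, 0],
    [-0.045, 0, -0.15, 0, 0, 0]
  ]
}}

```text
t: 9.57
tool_pos: [0.4536, -0.3305, 0.1565]
orientation: [3.074, -0.622, 0.014]
force: [0.1, 0.3, -0.3]
opening: 0.0004
gripper_force: 0.0
```

```bash
python3 -c "
from go import *
go(w(-.185,.002,.15),w(-.185,.002,.09))
im=robot.read_camera('wrist');h=cv2.cvtColor(im,cv2.COLOR_RGB2HSV)
b=cv2.inRange(h,(0,150,80),(6,255,255))|cv2.inRange(h,(174,150,80),(180,255,255));n,l,st,c=cv2.connectedComponentsWithStats(b)
for i in range(1,n):
    if st[i,4]>150:print(st[i],c[i],wray(c[i],.110).round(4))
"
```

```text
9.575 [ 0.4536 -0.3305  0.1565] [ 0.05111692  0.30168264 -0.30374066] yaw -22.9 tilt [ 0.008 -0.007 -1.   ]
[ 0.5242 -0.4513  0.15  ] [0.112  0.0838 0.0078]
[ 0.5242 -0.4513  0.09  ] [0.1114 0.0836 0.0678]
[ 426   31   62   63 2975] [456.38184874  62.06453782] [ 0.5232 -0.4473  0.11  ]
```

Call:
{"name": "carry_out", "arguments": {
  "rows": [
    [0.02, 0.015, 0, 0, 0, -10],
    [0.04, 0.03, 0, 0, 0, -20],
    [0.06, 0.045, 0, 0, 0, -30],
    [0.08, 0.06, 0, 0, 0, -40],
    [0.1, 0.075, 0, 0, 0, -50],
    [0.111, 0.083, 0, 0, 0, -60],
    [0.111, 0.083, 0, 0, 0, -70],
    [0.111, 0.083, 0, 0, 0, -80],
    [0.111, 0.083, 0, 0, 0, -90],
    [0.111, 0.083, 0.03, 0, 0, -90],
    [0.111, 0.083, 0.03, 0, 0, -90]
  ]
}}

```text
t: 11.0
tool_pos: [0.5185, -0.4454, 0.1159]
orientation: [-2.612, -1.733, 0.003]
force: [-0.7, -0.1, -0.1]
opening: 0.0004
gripper_force: 0.0
```

```bash
python3 -c "
from go import *
go(np.array([.524,-.450,.081]))
a=cv2.resize(robot.read_camera('side')[110:230,280:440,::-1],None,fx=3,fy=3,interpolation=2)
b=cv2.resize(robot.read_camera('wrist')[:,:,::-1],(480,360));cv2.imwrite('pics/p7.png',cv2.resize(np.hstack([a,b]),(800,300)))"
```

```text
11.0 [ 0.5185 -0.4454  0.1159] [-0.74123866 -0.08221499 -0.13854053] yaw 67.1 tilt [-0.005  0.005 -1.   ]
[ 0.524 -0.45   0.081] [-0.0022  0.0071  0.0348]
```

View pics/p7.png

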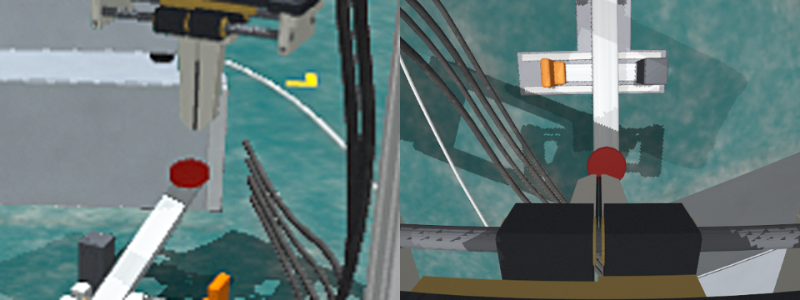

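The side view shows the tips above the pad, and the wrist view shows them needing about 7 mm in +y. I'll correct that and touch down.

Call:
{"name": "carry_out", "arguments": {
  "rows": [
    [-0.002, 0.007, 0, 0, 0, 0],
    [-0.002, 0.007, 0.02, 0, 0, 0],
    [-0.002, 0.007, 0.034, 0, 0, 0],
    [-0.002, 0.007, 0.04, 0, 0, 0],
    [-0.002, 0.007, 0.045, 0, 0, 0],
    [-0.002, 0.007, 0.045, 0, 0, 0]
  ]
}}

```text
t: 11.85
tool_pos: [0.5263, -0.4518, 0.0764]
orientation: [-2.618, -1.737, -0.0]
force: [-0.9, 2.5, 2.7]
opening: 0.0001
gripper_force: 1.7
```

Call:
{"name": "carry_out", "arguments": {
  "rows": [
    [0, 0, 0.01, 0, 0, 0],
    [0, 0, 0.02, 0, 0, 0],
    [0, 0, 0.03, 0, 0, 0],
    [0, 0, 0.04, 0, 0, 0],
    [0, 0, 0.05, 0, 0, 0],
    [0, 0, 0.06, 0, 0, 0],
    [0, 0, 0.066, 0, 0, 0],
    [0, 0, 0.072, 0, 0, 0]
  ]
}}

```text
t: 12.85
tool_pos: [0.5274, -0.4551, 0.0067]
orientation: [2.613, 1.733, -0.001]
force: [-2.8, -3.8, 7.8]
opening: 0.0006
gripper_force: 4.2
```

Call:
{"name": "carry_out", "arguments": {
  "rows": [
    [0, 0, 0.004, 0, 0, 0],
    [0, 0, 0.008, 0, 0, 0],
    [0, 0, 0.008, 0, 0, 0]
  ]
}}

```text
t: 13.22
tool_pos: [0.5274, -0.4542, -0.002]
orientation: [2.614, 1.734, 0.0]
force: [-1.3, -3.5, 4.7]
opening: 0.0004
gripper_force: 2.8
```

Call:
{"name": "carry_out", "arguments": {
  "rows": [
    [0, 0, 0.004, 0, 0, 0],
    [0, 0, 0.007, 0, 0, 0],
    [0, 0, 0.007, 0, 0, 0]
  ]
}}

```text
t: 13.6
tool_pos: [0.5277, -0.4534, -0.0091]
orientation: [2.615, 1.735, 0.001]
force: [-0.4, -0.1, 5.8]
opening: 0.0003
gripper_force: 2.7
```

Call:
{"name": "carry_out", "arguments": {
  "rows": [
    [0, 0, 0.002, 0, 0, 0],
    [0, 0, 0.003, 0, 0, 0],
    [0, 0, 0.003, 0, 0, 0]
  ]
}}

```text
t: 13.98
tool_pos: [0.528, -0.4533, -0.0109]
orientation: [2.614, 1.735, 0.002]
force: [-2.1, 1.6, 12.1]
opening: 0.0007
gripper_force: 5.7
```

Call:
{"name": "carry_out", "arguments": {
  "rows": [
    [0, 0, 0.001, 0, 0, 0],
    [0, 0, 0.001, 0, 0, 0],
    [0, 0, 0.001, 0, 0, 0],
    [0, 0, 0.001, 0, 0, 0],
    [0, 0, 0.001, 0, 0, 0]
  ]
}}

```text
t: 14.6
tool_pos: [0.5281, -0.4533, -0.0112]
orientation: [2.614, 1.735, 0.002]
force: [-3.8, 4.4, 16.5]
opening: 0.0006
gripper_force: 8.0
```

```bash
python3 -c "
from go import *
go()
a=cv2.resize(robot.read_camera('side')[170:330,220:430,::-1],None,fx=3,fy=3,interpolation=2);cv2.imwrite('pics/p8.png',a)"
```

```text
14.6 [ 0.5281 -0.4533 -0.0112] [-3.77302702  4.3566155  16.51981627] yaw 67.1 tilt [ 0.003 -0.003 -1.   ]
```

View pics/p8.png

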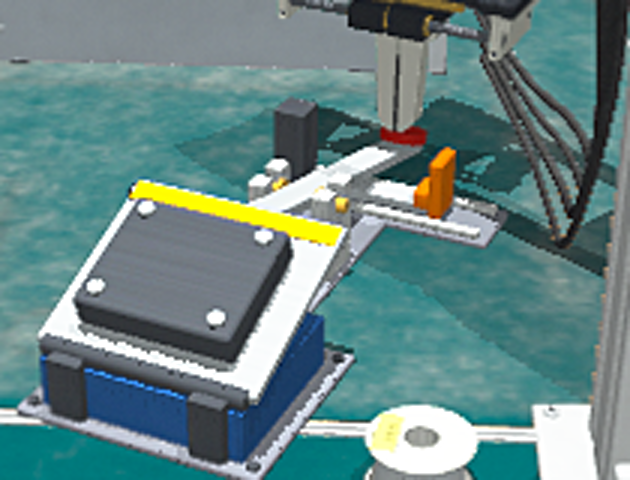

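The picture shows the pad held all the way down under the fingers at (403,137), the cover raised with its lip at (240,210), the stop out, and the pin in its notches. I'm handing in.

```bash
python3 -c "
from plant import robot
print(robot.close_job())"
```

```text
the job is handed in; nothing more can be done
None
```

I handed the job in with the safety stop pushed to its end stop, the red pad held fully down at about 16 N, and the cover raised. The judge returned no verdict.

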